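Tip the salvaged heat sinks off the sorting tray into the stock box

ROBOT

A 7-joint arm with a two-finger parallel gripper is mounted at the origin on the work surface. World frame = base frame: x ahead of the robot, y to its left, z up, the work surface at z = 0. Lengths are in mm, angles in rad, forces in N, time in s.
With the tool pointing down it reaches from about 425 to 1025 mm from the base axis. Payload 9.4 kg.
Tool frame: the origin (TCP) lies on the centre line of the jaws, within the pads' length; the fingertips stand 19 mm ahead of it and the grasp point (between the pads) is the TCP (arm.finger_overhang is the distance from the TCP to the fingertips, in mm); z points along the fingers, y is the line along which they close (so a half turn about z gives the same grasp; the last joint's range is limited). The gripper opens to 85 mm and grips with 20 to 120 N. Pads are 22 mm wide; open, the fingers measure 114 mm over their backs; the gripper's body (76 mm by 85 mm) begins 54 mm behind the grasp point. The pads swing forward as they close: fully open they stand 13 mm farther back than shut.
Start: joints at [1.023, 0.599, -0.003, 1.599, 0.002, 0.943, -0.08], TCP at [328.851, -646.128, 250.275] pointing down, gripper open.
Joint ranges: [-2.57, 2.57], [-0.35, 1.97], [-1.29, 1.29], [0.11, 2.56], [-1.05, 4.19], [0.11, 1.86], [-2.63, 2.63]. Speed limits (rad/s): [2.22, 2.22, 3.01, 3.01, 3.14, 3.14, 3.14].

INTERFACE

Orientations are given as a rotation vector (axis times angle).
In Python, from workcell import sensors, optics, arm gives the robot as it stands.
- The arm moves only by the shell command python3 -m pendant 'ROWS' [FORCE]. ROWS is JSON, a list of rows, each an object of numbers: "tx", "ty", "tz": the shift along the world's x, y, z in m; "yaw": the turn about the world's z in degrees; "gripper": the gripper's target within -1 to 1 (fully open at 1, half-way at 0, shut at -1). In form: [{"tx": .., "ty": .., "tz": .., "yaw": .., "gripper": ..}, ...]. A call has 1 to 8 rows; each row is the pose to reach, as a shift and turn from the pose commanded when the call began; what a row does not reach only later rows make up. A row lasts 1/10 s, in which the tool goes at most 50 mm and 8.59 degrees, less where a joint would pass 70% of its speed; a pose out of reach is approached as far as the arm can. A call with a gripper value outside its range is refused whole. The fingers move at their own pace and stop on an object; FORCE is the grip in N (left out, the last holds). Time passes only in rows, so rows that repeat a pose let the fingers close. It gives the time, the measured TCP pose, the force, the opening and the grip force at its end, in the units of the state.
- sensors.get_obs(): the state, without advancing time (a new reading comes with each control period).
- optics.camera(name): name is "scene" or "top"; returns a dict with "color" (400x640x3 uint8, red, green, blue), "camera_matrix" (3x3 intrinsics, pixels), "origin" and "rotation" of the camera in the world. Camera axes: x right, y down, z forward; pixel columns grow to the right and rows downward; lengths in mm; the calibration is good to about 2 mm. A picture is of the moment at which its call begins. There is no depth.
- arm.hand_in(): hands the job in; it is judged then, once.
The state is a dict: "time": time; "joints": joint angles; "qvel": joint speeds; "tau": joint torques, N m; "tcp_pos": TCP position; "tool_rot": TCP orientation; "force": force on the tool from outside, world axes, zero at the start; "wrist_torque": the same for the moment, N m; "gripper_width": finger opening in mm; "grasp_force": force on a finger pad.
Only numpy, scipy, OpenCV 4.12 (cv2) and the standard library are available. Lean on these libraries where they do the work, as an engineer would, in place of code of your own. Each camera call takes 0.05 s, during which the arm holds its last target. There are 200 camera calls.

TASK

Take the sorting tray by its black grip, carry it level to the low wide grey box and rest the underside of its open lip gently on the top edge of one of the box's long walls with all three heat sinks still on the tray. Then tip it about that edge until all three have slid into the box, keeping the lip resting on the edge until they are in; do not touch the heat sinks with the gripper. Put the empty tray back flat in the middle of its rubber mat and let go, leaving the other things on the bench where they are.

Things in the scene. Friction and masses are not known exactly. Their poses are not given: they have to be found in the camera images.
- tray: the loose aluminium sorting tray, 180 x 130 mm, walls 30 mm high and 3 mm thick on three sides, floor 4 mm thick, about 0.26 kg; origin at the centre of its underside, z up, x towards the open side (the lip, the full width at x = +90 mm, no wall). Its grip is at the back wall, see tray_grip.
- tray_grip (a point): middle of the tray's black grip plate, 60 mm wide (tray's y), 14 mm thick, 62 mm high. The plate's foot is at tray x = -88.5, y = 0, z = 28 mm; from there it leans 20 degrees from vertical away from the lip (up along -sin 20, 0, cos 20 in the tray's frame); its flat faces look fore and aft along the tray's x, tipped by the same 20 degrees.
- bin: the low wide grey plastic stock box, open on top, fixed to the bench: outside 210 mm (its x) x 160 mm (its y) x 90 mm high, walls and floor 5 mm; origin at the centre of its underside. Its long walls are at y = -80 and +80 mm.
- mat: the black rubber mat of the tray, fixed, 230 x 190 mm, 3 mm thick; origin at the centre of its underside. The tray starts on it, with its lip pointing roughly away from the robot.
- sink1_mid (a point): middle of heat sink 1 of 3: loose dark finned block 60 x 36 x 26 mm, about 70 g, lying on the tray; it slides by itself on the tray at a slope somewhere between 22 and 42 degrees (friction is not known)
- sink2_mid (a point): middle of heat sink 2 of 3: loose dark finned block 60 x 36 x 26 mm, about 70 g, lying on the tray; it slides by itself on the tray at a slope somewhere between 22 and 42 degrees (friction is not known)
- sink3_mid (a point): middle of heat sink 3 of 3: loose dark finned block 60 x 36 x 26 mm, about 70 g, lying on the tray; it slides by itself on the tray at a slope somewhere between 22 and 42 degrees (friction is not known)
- sink1: heat sink 1 of 3 (the same block); origin at the centre of its flat underside
- sink2: heat sink 2 of 3 (the same block); origin at the centre of its flat underside
- sink3: heat sink 3 of 3 (the same block); origin at the centre of its flat underside
- screwdriver: bystander: red screwdriver, 190 mm long, lying between mat and box, under 40 mm high; leave it
- pliers: bystander: pliers with dark handles, 185 mm long, lying to the left; leave them
- clamp_meter: bystander: black clamp meter with a red ring jaw, 200 mm long, 40 mm high, lying to the right; leave it
- big_sink: bystander: large bright finned heat sink, 90 x 70 x 40 mm, on the bench beyond; leave it
- spool: bystander: spool of solder, 64 mm across, 40 mm high, on the bench beyond; leave it
There are look-alikes about, which are no part of the job. What is shaped like the tray but brown is not meant.

How it is judged (in metres and radians):
On the way, in this order (a step that is already met when the one before it is completed fails the run):
1. the tray's lip rests on the box's edge, tilted less than 20 degrees, with all three heat sinks still on the tray (contact force between tray and bin above 0.3 N and angle between tray's own z axis and vertical below 0.35 rad and x of sink1_mid in the frame of tray between -0.09 and 0.1 m and z of sink1_mid in the frame of tray between 0.005 and 0.03 m and x of sink2_mid in the frame of tray between -0.09 and 0.1 m and z of sink2_mid in the frame of tray between 0.005 and 0.03 m and x of sink3_mid in the frame of tray between -0.09 and 0.1 m and z of sink3_mid in the frame of tray between 0.005 and 0.03 m), for 0.2 s.
2. all three heat sinks are in the box while the tray still rests on the box's edge, tipped by more than 15 degrees (x of sink1_mid in the frame of bin between -0.1 and 0.1 m and y of sink1_mid in the frame of bin between -0.075 and 0.075 m and z of each of sink1_mid, sink2_mid, sink3_mid in the frame of bin below 0.085 m and x of sink2_mid in the frame of bin between -0.1 and 0.1 m and y of sink2_mid in the frame of bin between -0.075 and 0.075 m and x of sink3_mid in the frame of bin between -0.1 and 0.1 m and y of sink3_mid in the frame of bin between -0.075 and 0.075 m and contact force between tray and bin above 0.2 N and angle between tray's own z axis and vertical above 0.26 rad), for 0.15 s.
At the end, for the whole second after the job is handed in: All three heat sinks lie at rest inside the box, below its rim (their middles less than 85 mm above its underside); the tray stands flat (within 2 degrees) and at rest on the rubber mat, its centre within 40 mm of the mat's centre, released (x of sink1_mid in the frame of bin between -0.1 and 0.1 m and y of sink1_mid in the frame of bin between -0.075 and 0.075 m and z of each of sink1_mid, sink2_mid, sink3_mid in the frame of bin below 0.085 m and x of sink2_mid in the frame of bin between -0.1 and 0.1 m and y of sink2_mid in the frame of bin between -0.075 and 0.075 m and x of sink3_mid in the frame of bin between -0.1 and 0.1 m and y of sink3_mid in the frame of bin between -0.075 and 0.075 m and horizontal distance between tray and mat below 0.04 m and angle between tray's own z axis and vertical below 0.04 rad and z of tray in the frame of mat below 0.008 m and linear speed of each of tray, sink1, sink2, sink3 below 0.02 m/s); the robot touches nothing.
It fails at once if the gripper touches a heat sink (contact force between any of sink1, sink2, sink3 and the fingers above 0.5 N or contact force between any of sink1, sink2, sink3 and the arm above 0.5 N).
It fails at once if the tray is pressed on the box with more than 40 N (contact force between tray and bin above 40 N).
It fails at once if a bystander is moved by more than 30 mm (distance of any of screwdriver, pliers, clamp_meter, big_sink, spool from where it was at the start of the episode above 0.03 m).
It also fails if it takes over 64 s, if anything falls off the work surface, if the arm or the gripper's body presses on something with over 40 N, if the wrist force passes 120 N, or if a joint passes its speed limit or range.

## Working session

There is one attempt and no reset: what is moved stays moved. The work goes in short steps, Python scripts to look and compute and a shell command to move; the robot and the scene stay as the last step left them, time stands still between calls to the robot, and variables do not carry over. Pictures are saved under pics/ and viewed, at most 10 in all, crops included, and the job is handed in when it is done.

```bash
ls; mkdir -p pics
cat > cam.py <<'E'
import numpy as np, cv2
from workcell import sensors, optics, arm
def shot(name, fn):
    c=optics.camera(name); cv2.imwrite(f'pics/{fn}.png',c['color'][...,::-1])
    np.savez(f'pics/{fn}.npz',**c); return c
def load(fn): return np.load(f'pics/{fn}.npz')
def ray(c,u,v,z):
    """pixel -> world point on plane z (mm)"""
    d=np.array(c['rotation'])@np.linalg.solve(c['camera_matrix'],[u,v,1.]); o=np.array(c['origin'])
    return o+d*(z-o[2])/d[2]
def proj(c,p):
    q=np.array(c['camera_matrix'])@(np.array(c['rotation']).T@(np.array(p,float)-c['origin'])); return q[:2]/q[2]
E
python3 - <<'E'
from cam import *
for n in('top','scene'):
    c=shot(n,n+'0'); print(n,np.round(c['origin']),np.round(c['rotation'],2).tolist(),np.round(c['camera_matrix']).tolist())
print(sensors.get_obs())
E
```

```text
pics
top [ 330.    9. 1152.] [-2.12, 2.17, -0.16] [[363.0, 0.0, 324.0], [0.0, 363.0, 196.0], [0.0, 0.0, 1.0]]
scene [1230.  -47. 1192.] [-1.96, -1.83, 0.54] [[454.0, 0.0, 324.0], [0.0, 454.0, 198.0], [0.0, 0.0, 1.0]]
{'time': 0.1, 'joints': array([ 1.02329921,  0.60007925, -0.00249857,  1.60005069,  0.00178405,
        0.94291373, -0.07978148]), 'qvel': array([ 1.08194321e-03, -7.74240379e-04, -9.41863562e-04, -1.77428970e-03,
       -8.11900374e-04, -5.20370566e-05,  2.31884069e-04]), 'tau': array([ 5.73095909e-03, -7.77991748e+01,  1.57027904e+00, -2.58626032e+01,
        1.26716119e-02,  5.48606302e-03, -3.87060436e-05]), 'tcp_pos': array([ 328.64594833, -645.78451261,  249.47899534]), 'tool_rot': array([-3.05361077e+00, -7.32443205e-01,  7.51925222e-04]), 'force': array([-0.34405799,  0.29945907, -0.6650997 ]), 'wrist_torque': array([ 0.02041238, -0.01475816, -0.00845299]), 'grasp_force': 0.0, 'gripper_width': 85.78771767959176}
```

View pics/top0.png

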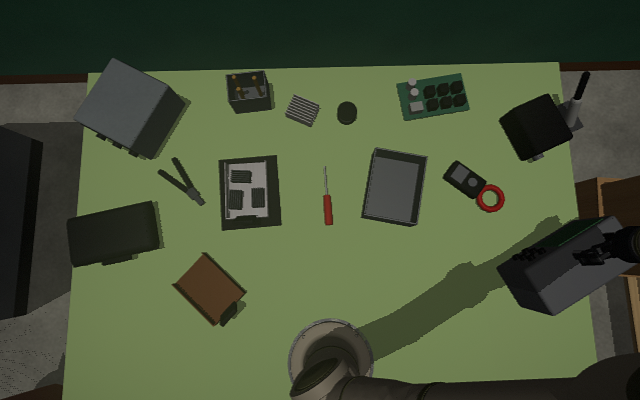

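View pics/scene0.png

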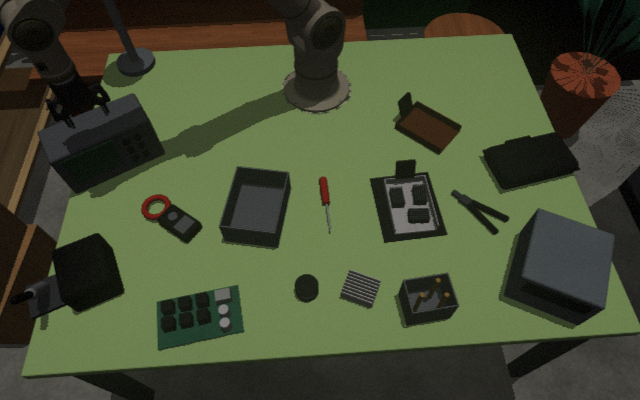

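Run:
```python
s=open('cam.py').read().replace("np.savez(","c['rotation']=cv2.Rodrigues(np.array(c['rotation'],float))[0] if np.size(c['rotation'])==3 else np.array(c['rotation']); np.savez(")
open('cam.py','w').write(s)
from cam import *
for n in('top0','scene0'):
    c=dict(load(n)); c['rotation']=cv2.Rodrigues(np.array(c['rotation'],float))[0] if c['rotation'].size==3 else c['rotation']; np.savez(f'pics/{n}.npz',**c)
c=load('top0'); im=cv2.imread('pics/top0.png')
a=cv2.resize(im[145:240,210:440],None,fx=3.4,fy=3.4,interpolation=cv2.INTER_CUBIC)
im=cv2.imread('pics/scene0.png'); b=cv2.resize(im[150:250,210:450],None,fx=3.2583,fy=2.6,interpolation=cv2.INTER_CUBIC)
b=cv2.resize(b,(a.shape[1],260)); cv2.imwrite('pics/crop0.png',cv2.convertScaleAbs(np.vstack([a,b]),alpha=1.6)); print(a.shape)
for p in[(220,158),(277,156),(281,227),(223,229)]: print('mat',ray(c,*p,3))
for p in[(373,148),(427,155),(416,226),(362,219)]: print('bin',ray(c,*p,90))
```

```text
(323, 782, 3)
mat [638.04511932 343.62511711   3.        ]
mat [640.14465608 158.08464273   3.        ]
mat [409.09606469 146.42499676   3.        ]
mat [407.18003711 329.64624068   3.        ]
bin [ 634.34270597 -142.86275277   90.        ]
bin [ 608.61954083 -303.99282218   90.        ]
bin [ 396.61478422 -257.7758315    90.        ]
bin [ 420.83456673 -101.22949278   90.        ]
```

View pics/crop0.png

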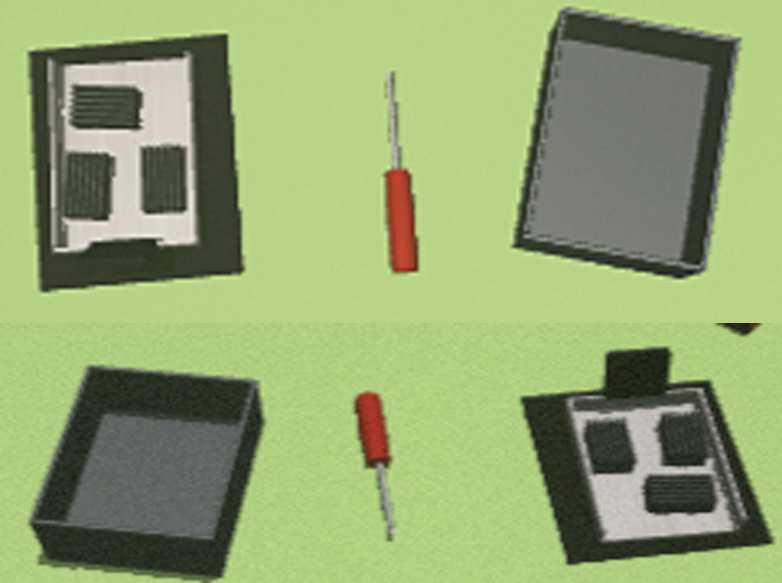

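```bash
cat > fit.py <<'E'
from cam import *
from scipy.optimize import least_squares
def fit(obs,z0,x0):
    """obs: (cam, object point, pixel); returns x,y,yaw(deg), residuals"""
    def f(p):
        c,s=np.cos(p[2]),np.sin(p[2])
        return np.concatenate([proj(C,[p[0]+c*q[0]-s*q[1],p[1]+s*q[0]+c*q[1],z0+q[2]])-u for C,q,u in obs])
    r=least_squares(f,x0,loss='soft_l1',x_scale=[100,100,1]); return np.round([r.x[0],r.x[1],np.degrees(r.x[2])],1),np.round(f(r.x),1).reshape(-1,2).tolist()
E
python3 - <<'E'
from fit import *
T,S=[{k:v for k,v in load(n).items()} for n in('top0','scene0')]
print('mat',fit([(T,(115,95,3),(220,158.5)),(T,(115,-95,3),(277,155.6)),(T,(-115,-95,3),(281.5,225)),(T,(-115,95,3),(222.5,230.5)),
 (S,(-115,-95,3),(370.3,179)),(S,(115,-95,3),(384.5,242)),(S,(115,95,3),(447,234.5))],0,[523,244,.05]))
g=-88.5-62*np.sin(.349)+7*np.cos(.349); h=28+62*np.cos(.349)+7*np.sin(.349)
print('tray',fit([(T,(90,-65,0),(265.9,162.1)),(T,(-90,-65,0),(267.9,216.5)),(T,(90,65,30),(224.4,160.6)),(T,(-90,65,30),(226.2,218.5)),
 (S,(90,-65,0),(394.8,233.8)),(S,(90,65,0),(438,228.8)),(S,(g,-30,h),(396.3,161.2)),(S,(g,30,h),(415.6,159.6))],3,[510,244,.05]))
print('bin',fit([(T,(105,80,90),(375,147.3)),(T,(105,-80,90),(427.3,156.4)),(T,(-105,-80,90),(416,225.5)),(T,(-105,80,90),(361.3,217.3)),
 (S,(-105,-80,90),(236.7,166.9)),(S,(-105,80,90),(289.2,171.9)),(S,(105,-80,90),(220.1,225.8)),(S,(105,80,90),(277,233))],0,[515,-201,-.18]))
E
```

```text
mat (array([525.3, 246.6,   3.4]), [[-1.5, 0.6], [-0.2, -1.3], [-0.0, -0.2], [-1.1, -0.7], [-1.2, -1.3], [-1.2, -0.0], [-0.2, -0.1]])
tray (array([528.6, 254.5,   2.9]), [[0.0, -0.3], [0.9, 0.4], [-1.1, 1.9], [-1.0, 0.6], [-0.6, 0.1], [-0.6, 0.3], [0.1, 1.2], [0.3, 0.8]])
bin (array([ 518.9, -202.3,  -11.7]), [[-1.2, -0.5], [-0.9, -0.3], [0.4, -0.6], [1.0, -2.2], [0.6, -2.1], [0.4, -1.4], [-0.7, -0.3], [-0.9, -0.7]])
```

```bash
python3 -m pendant '[{"tx":0.02,"ty":0.02,"tz":0.05,"yaw":4},{"tx":0.05,"ty":0.06,"tz":0.06,"yaw":10},{"tx":0.08,"ty":0.1,"tz":0.06,"yaw":18},{"tx":0.11,"ty":0.14,"tz":0.06,"yaw":26},{"tx":0.14,"ty":0.18,"tz":0.06,"yaw":34},{"tx":0.17,"ty":0.22,"tz":0.06,"yaw":42},{"tx":0.2,"ty":0.26,"tz":0.06,"yaw":50},{"tx":0.23,"ty":0.3,"tz":0.06,"yaw":58}]' 100
python3 -m pendant '[{"tx":0.01,"ty":0.045,"yaw":8,"gripper":1},{"tx":0.02,"ty":0.09,"yaw":16},{"tx":0.03,"ty":0.135,"yaw":24},{"tx":0.04,"ty":0.18,"yaw":32},{"tx":0.05,"ty":0.225,"yaw":40},{"tx":0.05,"ty":0.27,"yaw":48},{"tx":0.05,"ty":0.315,"yaw":56},{"tx":0.05,"ty":0.36,"yaw":64}]'
```

```text
invalid input
invalid input
```

```bash
python3 -m pendant '[{"tx":0.02,"ty":0.02,"tz":0.05,"yaw":4,"gripper":1},{"tx":0.05,"ty":0.06,"tz":0.06,"yaw":10,"gripper":1},{"tx":0.08,"ty":0.1,"tz":0.06,"yaw":18,"gripper":1},{"tx":0.11,"ty":0.14,"tz":0.06,"yaw":26,"gripper":1},{"tx":0.14,"ty":0.18,"tz":0.06,"yaw":34,"gripper":1},{"tx":0.17,"ty":0.22,"tz":0.06,"yaw":42,"gripper":1},{"tx":0.2,"ty":0.26,"tz":0.06,"yaw":50,"gripper":1},{"tx":0.23,"ty":0.3,"tz":0.06,"yaw":58,"gripper":1}]' 100
```

```text
time: 0.9
tcp_pos: [556.0, -349.1, 310.1]
tool_rot: [-2.311, -2.128, 0.0]
force: [0.1, -0.2, 0.1]
gripper_width: 85.4
grasp_force: 0.0
```

```bash
python3 -m pendant '[{"tx":0.01,"ty":0.045,"tz":0,"yaw":7,"gripper":1},{"tx":0.02,"ty":0.09,"tz":0,"yaw":14,"gripper":1},{"tx":0.03,"ty":0.135,"tz":0,"yaw":21,"gripper":1},{"tx":0.03,"ty":0.18,"tz":0,"yaw":28,"gripper":1},{"tx":0.03,"ty":0.225,"tz":0,"yaw":35,"gripper":1},{"tx":0.03,"ty":0.27,"tz":0,"yaw":42,"gripper":1},{"tx":0.02,"ty":0.315,"tz":0,"yaw":49,"gripper":1},{"tx":0.01,"ty":0.36,"tz":0,"yaw":56,"gripper":1}]' 100
python3 -m pendant '[{"tx":-0.02,"ty":0.04,"tz":-0.01,"yaw":7,"gripper":1},{"tx":-0.04,"ty":0.08,"tz":-0.03,"yaw":14,"gripper":1},{"tx":-0.06,"ty":0.12,"tz":-0.05,"yaw":21,"gripper":1},{"tx":-0.08,"ty":0.16,"tz":-0.07,"yaw":28,"gripper":1},{"tx":-0.1,"ty":0.2,"tz":-0.09,"yaw":35,"gripper":1},{"tx":-0.12,"ty":0.22,"tz":-0.11,"yaw":41.9,"gripper":1},{"tx":-0.138,"ty":0.236,"tz":-0.13,"yaw":41.9,"gripper":1},{"tx":-0.138,"ty":0.236,"tz":-0.13,"yaw":41.9,"gripper":1}]' 100
python3 - <<'E'
from cam import *
c=shot('scene','s1'); im=cv2.imread('pics/s1.png')
cv2.imwrite('pics/s1c.png',cv2.convertScaleAbs(cv2.resize(im[90:250,340:480],None,fx=3.7,fy=3.7,interpolation=2),alpha=1.6))
E
```

```text
time: 1.7
tcp_pos: [564.7, 10.9, 310.0]
tool_rot: [-1.042, -2.963, 0.0]
force: [0.4, 0.1, 1.0]
gripper_width: 85.1
grasp_force: 0.0
time: 2.5
tcp_pos: [424.0, 246.8, 178.4]
tool_rot: [0.087, -3.136, 0.001]
force: [0.3, 0.0, 0.7]
gripper_width: 85.3
grasp_force: 0.0
```

View pics/s1c.png

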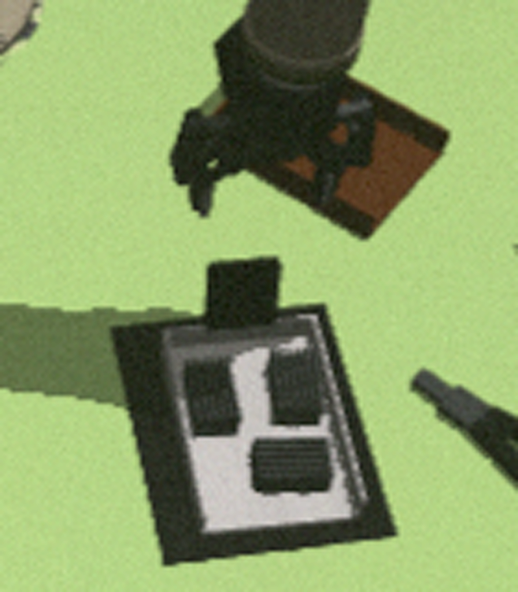

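Run:
```python
from cam import *
c=load('s1'); print(ray(c,411.4,144.9,160),ray(c,406.2,161.1,91.7))
print(np.array([proj(c,[424,246.8,160]),proj(c,[424,246.8,178])]))
```

```text
[417.61447746 255.81741777 160.        ] [424.47946319 249.57292516  91.7       ]
[[408.68419165 146.80765929]
 [409.63681763 142.84920873]]
```

```bash
python3 -m pendant '[{"tx":0,"ty":-0.001,"tz":-0.03,"yaw":0,"gripper":1},{"tx":0,"ty":-0.001,"tz":-0.05,"yaw":0,"gripper":1},{"tx":0,"ty":-0.001,"tz":-0.06,"yaw":0,"gripper":1},{"tx":0,"ty":-0.001,"tz":-0.07,"yaw":0,"gripper":1},{"tx":0,"ty":-0.001,"tz":-0.08,"yaw":0,"gripper":1},{"tx":0,"ty":-0.001,"tz":-0.085,"yaw":0,"gripper":1},{"tx":0,"ty":-0.001,"tz":-0.085,"yaw":0,"gripper":1},{"tx":0,"ty":-0.001,"tz":-0.085,"yaw":0,"gripper":1}]' 100
python3 - <<'E'
from cam import *
c=shot('scene','s2'); im=cv2.imread('pics/s2.png')
c2=shot('top','t2'); im2=cv2.imread('pics/t2.png')
f=lambda a:cv2.resize(a,(400,400),interpolation=2)
cv2.imwrite('pics/s2c.png',cv2.convertScaleAbs(np.hstack([f(im[125:205,365:445]),f(im2[180:260,205:285])]),alpha=2))
E
```

```text
time: 3.35
tcp_pos: [427.5, 244.3, 95.5]
tool_rot: [-0.079, 3.14, 0.0]
force: [0.2, 0.2, 0.2]
gripper_width: 84.9
grasp_force: 0.0
```

View pics/s2c.png

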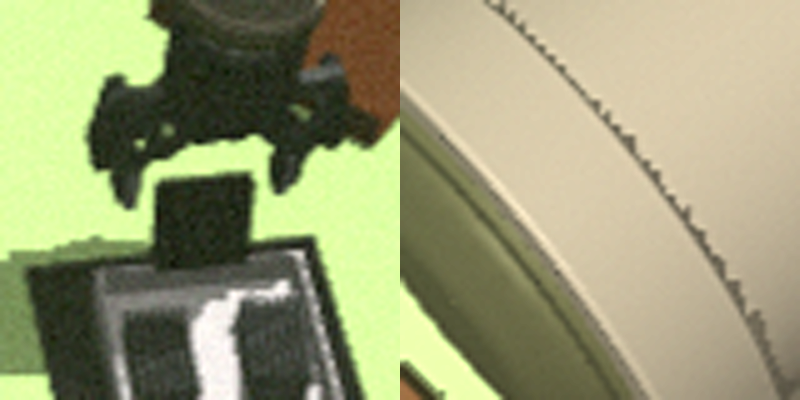

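```bash
python3 -m pendant '[{"tx":0.001,"ty":0,"tz":-0.01,"yaw":0,"gripper":1},{"tx":0.001,"ty":0,"tz":-0.02,"yaw":0,"gripper":1},{"tx":0.001,"ty":0,"tz":-0.03,"yaw":0,"gripper":1},{"tx":0.001,"ty":0,"tz":-0.034,"yaw":0,"gripper":1},{"tx":0.001,"ty":0,"tz":-0.034,"yaw":0,"gripper":0.6},{"tx":0.001,"ty":0,"tz":-0.034,"yaw":0,"gripper":0.5},{"tx":0.001,"ty":0,"tz":-0.034,"yaw":0,"gripper":0.4},{"tx":0.001,"ty":0,"tz":-0.034,"yaw":0,"gripper":0.3}]' 100
python3 -m pendant '[{"tx":0,"ty":0,"tz":0,"yaw":0,"gripper":0},{"tx":0,"ty":0,"tz":0,"yaw":0,"gripper":-1},{"tx":0,"ty":0,"tz":0,"yaw":0,"gripper":-1},{"tx":0,"ty":0,"tz":0,"yaw":0,"gripper":-1}]' 120
```

```text
time: 4.25
tcp_pos: [428.3, 244.8, 61.9]
tool_rot: [-0.08, 3.14, 0.002]
force: [-1.5, 1.2, 4.0]
gripper_width: 58.9
grasp_force: 107.1
time: 4.65
tcp_pos: [428.3, 244.8, 62.0]
tool_rot: [-0.08, 3.14, 0.002]
force: [-2.4, 1.9, 5.8]
gripper_width: 58.5
grasp_force: 126.8
```

```bash
python3 -m pendant '[{"tx":0,"ty":0,"tz":0.002,"yaw":0,"gripper":-1},{"tx":0,"ty":0,"tz":0.006,"yaw":0,"gripper":-1},{"tx":0,"ty":0,"tz":0.012,"yaw":0,"gripper":-1},{"tx":0,"ty":0,"tz":0.018,"yaw":0,"gripper":-1},{"tx":0,"ty":0,"tz":0.024,"yaw":0,"gripper":-1},{"tx":0,"ty":0,"tz":0.03,"yaw":0,"gripper":-1},{"tx":0,"ty":0,"tz":0.03,"yaw":0,"gripper":-1},{"tx":0,"ty":0,"tz":0.03,"yaw":0,"gripper":-1}]' 120
python3 - <<'E'
from cam import *
print(sensors.get_obs()['wrist_torque'])
c=shot('scene','s3'); im=cv2.imread('pics/s3.png')
cv2.imwrite('pics/s3c.png',cv2.convertScaleAbs(cv2.resize(im[120:250,340:480],None,fx=4,fy=4,interpolation=2),alpha=1.8))
E
```

```text
time: 5.45
tcp_pos: [428.5, 244.1, 91.5]
tool_rot: [-0.078, 3.14, 0.0]
force: [-0.8, 0.8, -6.2]
gripper_width: 58.6
grasp_force: 129.2
[-0.0578216   0.45885408  0.01658846]
```

View pics/s3c.png

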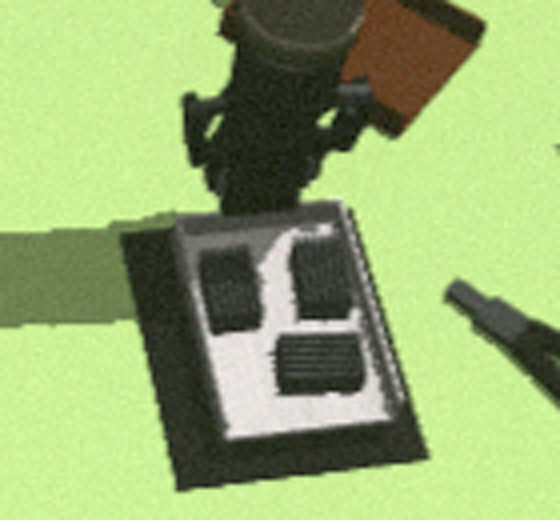

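```bash
cat > tilt.py <<'E'
from fit import *
def lip(C,px,x0,fixgrip=None):
    """fit grip-point x,y, tilt (lip down +), heading; px: pixels of lip corners right(-65), left(+65); grip z known"""
    (gx,gy,gz,head)=x0
    def P(p,t):
        th,hd=p[2],p[3]; a=t[0]+99.1; b=t[2]-57.1
        f=a*np.cos(th)+b*np.sin(th); z=-a*np.sin(th)+b*np.cos(th)
        return [p[0]+f*np.cos(hd)-t[1]*np.sin(hd),p[1]+f*np.sin(hd)+t[1]*np.cos(hd),gz+z]
    def f(p):
        r=[(proj(C,P(p,t))-u) for t,u in px]
        return np.concatenate(r+[[(p[0]-gx)/3,(p[1]-gy)/3,(p[3]-head)*40]])
    r=least_squares(f,[gx,gy,0.,head],x_scale=[10,10,.1,.1]); return np.round([*r.x[:2],*np.degrees(r.x[2:])],1),np.round(f(r.x),1)
E
python3 - <<'E'
from tilt import *
for n,px,z in [('scene0',[((90,-65,0),(394.8,233.8)),((90,65,0),(438,228.8))],60.),('s3',[((90,-65,0),(397,229.5)),((90,65,0),(437.5,224.5)),((-90,65,30),(340+347/4,120+200/4)),((-90,-65,30),(340+172/4,120+215/4))],91.5-2)]:
  print(lip(load(n),px,(428.5,247.5,z,np.radians(3))))
E
```

```text
(array([429.4, 248.3,  -1.2,   3.5]), array([-0.1, -0.1, -0.2, -0.2,  0.3,  0.3,  0.3]))
(array([431.3, 247. ,  -0.9,   3.2]), array([-1.8,  0.1,  1.7,  0.1, -0.9, -1. ,  1.1, -0.4,  0.9, -0.2,  0.1]))
```

```bash
python3 -m pendant '[{"tx":0,"ty":0,"tz":0.006,"yaw":0,"gripper":-1},{"tx":0,"ty":0,"tz":0.016,"yaw":-1,"gripper":-1},{"tx":0.002,"ty":-0.002,"tz":0.028,"yaw":-3,"gripper":-1},{"tx":0.006,"ty":-0.006,"tz":0.042,"yaw":-6,"gripper":-1},{"tx":0.012,"ty":-0.013,"tz":0.058,"yaw":-10,"gripper":-1},{"tx":0.018,"ty":-0.022,"tz":0.073,"yaw":-14,"gripper":-1},{"tx":0.025,"ty":-0.032,"tz":0.083,"yaw":-18.5,"gripper":-1},{"tx":0.032,"ty":-0.043,"tz":0.088,"yaw":-23,"gripper":-1}]' 120
python3 -m pendant '[{"tx":0.007,"ty":-0.011,"tz":0,"yaw":-5,"gripper":-1},{"tx":0.014,"ty":-0.022,"tz":0,"yaw":-10,"gripper":-1},{"tx":0.021,"ty":-0.033,"tz":0,"yaw":-15,"gripper":-1},{"tx":0.028,"ty":-0.044,"tz":0,"yaw":-20,"gripper":-1},{"tx":0.035,"ty":-0.055,"tz":0,"yaw":-25,"gripper":-1},{"tx":0.042,"ty":-0.066,"tz":0,"yaw":-30,"gripper":-1},{"tx":0.049,"ty":-0.077,"tz":0,"yaw":-35,"gripper":-1},{"tx":0.056,"ty":-0.088,"tz":0,"yaw":-40,"gripper":-1}]' 120
python3 -m pendant '[{"tx":0.007,"ty":-0.01,"tz":0,"yaw":-5,"gripper":-1},{"tx":0.014,"ty":-0.02,"tz":0,"yaw":-10,"gripper":-1},{"tx":0.021,"ty":-0.029,"tz":0,"yaw":-15,"gripper":-1},{"tx":0.028,"ty":-0.037,"tz":0,"yaw":-20,"gripper":-1},{"tx":0.034,"ty":-0.043,"tz":0,"yaw":-25,"gripper":-1},{"tx":0.038,"ty":-0.047,"tz":0,"yaw":-30,"gripper":-1},{"tx":0.041,"ty":-0.05,"tz":0,"yaw":-34,"gripper":-1},{"tx":0.042,"ty":-0.052,"tz":0,"yaw":-37.5,"gripper":-1}]' 120
python3 -m pendant '[{"tx":0.002,"ty":-0.003,"tz":0,"yaw":-2.5,"gripper":-1},{"tx":0.004,"ty":-0.007,"tz":0,"yaw":-4,"gripper":-1},{"tx":0.006,"ty":-0.011,"tz":0,"yaw":-4,"gripper":-1},{"tx":0.008,"ty":-0.016,"tz":0,"yaw":-4,"gripper":-1},{"tx":0.009,"ty":-0.019,"tz":0,"yaw":-4,"gripper":-1},{"tx":0.0095,"ty":-0.0195,"tz":0,"yaw":-4,"gripper":-1},{"tx":0.0095,"ty":-0.0195,"tz":0,"yaw":-4,"gripper":-1}]' 120
python3 - <<'E'
from cam import *
print(sensors.get_obs()['wrist_torque'])
for n in('scene','top'): c=shot(n,n+'4')
a=cv2.imread('pics/scene4.png')[120:250,200:400]; b=cv2.imread('pics/top4.png')[130:240,290:450]
cv2.imwrite('pics/s4c.png',cv2.convertScaleAbs(np.vstack([cv2.resize(a,(462,300),interpolation=2),cv2.resize(b,(462,300),interpolation=2)]),alpha=1.8)) if 0 else cv2.imwrite('pics/s4c.png',cv2.convertScaleAbs(np.hstack([cv2.resize(a,None,fx=2,fy=4,interpolation=2)[:440],cv2.resize(b,(400,520),interpolation=2)]),alpha=1.8))
E
```

```text
time: 6.3
tcp_pos: [460.7, 201.1, 180.8]
tool_rot: [0.555, 3.091, 0.002]
force: [0.9, -0.1, -4.3]
gripper_width: 58.5
grasp_force: 129.5
time: 7.1
tcp_pos: [516.4, 112.5, 179.4]
tool_rot: [-1.581, -2.714, 0.0]
force: [0.3, -0.2, -4.7]
gripper_width: 58.3
grasp_force: 129.4
time: 7.9
tcp_pos: [558.6, 60.9, 179.4]
tool_rot: [-2.369, -2.063, -0.001]
force: [0.4, 0.1, -5.6]
gripper_width: 58.7
grasp_force: 129.5
time: 8.6
tcp_pos: [567.9, 41.5, 179.3]
tool_rot: [-2.435, -1.985, -0.0]
force: [-0.8, 0.9, -4.6]
gripper_width: 58.2
grasp_force: 129.5
[ 0.44311135 -0.07755423  0.01820211]Traceback (most recent call last):
  File "<stdin>", line 5, in <module>
    return _nx.concatenate(arrs, 1, dtype=dtype, casting=casting)
           ~~~~~~~~~~~~~~~^^^^^^^^^^^^^^^^^^^^^^^^^^^^^^^^^^^^^^^
ValueError: all the input array dimensions except for the concatenation axis must match exactly, but along dimension 0, the array at index 0 has size 440 and the array at index 1 has size 520
```

Run:
```python
from cam import *
a=cv2.imread('pics/scene4.png')[130:260,205:335]; b=cv2.imread('pics/top4.png')[120:250,310:440]
cv2.imwrite('pics/s4c.png',cv2.convertScaleAbs(np.hstack([cv2.resize(q,(400,400),interpolation=2) for q in(a,b)]),alpha=1.8))
```

```text
(no output)
```

View pics/s4c.png

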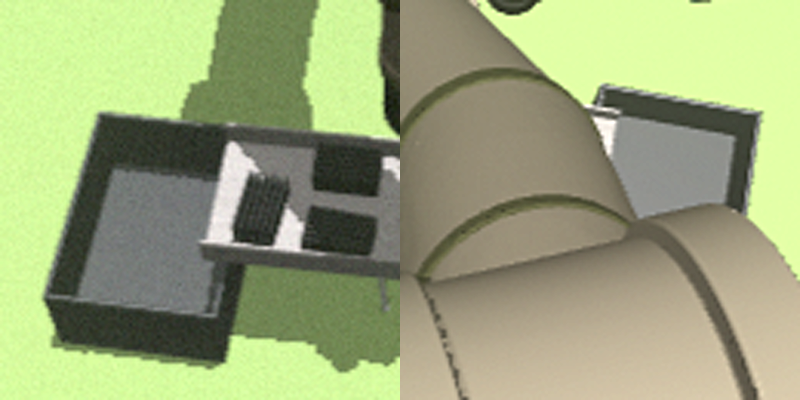

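Run:
```python
from tilt import *
k=130/400
px=[((90,65,0),(205+206*k,130+258*k)),((90,65,30),(205+203*k,130+241*k)),((90,-65,30),(205+229*k,130+124*k))]
r=lip(load('scene4'),px,(570,45,179.3-2,np.radians(-101.7))); print(r)
gx,gy,th,hd=r[0]; d=np.array([np.cos(np.radians(hd)),np.sin(np.radians(hd))]); L=np.array([gx,gy])+189.1*d
b=np.radians(-11.7); e=L-[518.9,-202.3]; print('lip in bin',e@[np.cos(b),np.sin(b)],e@[-np.sin(b),np.cos(b)])
```

```text
(array([ 570. ,   44.3,    0.8, -101.5]), array([ 0.1,  0.4, -0.2,  0.3,  0.2, -0.7, -0. , -0.2,  0.1]))
lip in bin 0.691020770475145 62.73992795395708
```

```bash
python3 -m pendant '[{"tx":0,"ty":0,"tz":-0.004,"yaw":0,"gripper":-1},{"tx":0,"ty":0,"tz":-0.01,"yaw":0,"gripper":-1},{"tx":0,"ty":0,"tz":-0.016,"yaw":0,"gripper":-1},{"tx":0,"ty":0,"tz":-0.02,"yaw":0,"gripper":-1},{"tx":0,"ty":0,"tz":-0.022,"yaw":0,"gripper":-1},{"tx":0,"ty":0,"tz":-0.022,"yaw":0,"gripper":-1}]' 120
python3 -c "
from workcell import sensors;print(sensors.get_obs()['wrist_torque'])"
python3 -m pendant '[{"tx":0,"ty":0,"tz":-0.001,"yaw":0,"gripper":-1},{"tx":0,"ty":0,"tz":-0.002,"yaw":0,"gripper":-1},{"tx":0,"ty":0,"tz":-0.003,"yaw":0,"gripper":-1},{"tx":0,"ty":0,"tz":-0.003,"yaw":0,"gripper":-1}]' 120
python3 -c "
from workcell import sensors;print(sensors.get_obs()['wrist_torque'])"
```

```text
time: 9.3
tcp_pos: [567.6, 41.7, 156.8]
tool_rot: [-2.435, -1.985, 0.001]
force: [-0.1, 0.8, -4.0]
gripper_width: 58.7
grasp_force: 129.5
[ 0.45134087 -0.04534449 -0.06530528]
time: 9.7
tcp_pos: [567.8, 41.7, 154.3]
tool_rot: [2.435, 1.985, 0.0]
force: [-0.3, 0.2, -5.2]
gripper_width: 58.5
grasp_force: 129.5
[ 0.39261423 -0.08916395  0.00329056]
```

```bash
P='from workcell import sensors;print(sensors.get_obs()["wrist_torque"])'
python3 -m pendant '[{"tx":0,"ty":0,"tz":-0.001,"yaw":0,"gripper":-1},{"tx":0,"ty":0,"tz":-0.002,"yaw":0,"gripper":-1},{"tx":0,"ty":0,"tz":-0.002,"yaw":0,"gripper":-1}]' 120; python3 -c "$P"
python3 -m pendant '[{"tx":0,"ty":0,"tz":-0.001,"yaw":0,"gripper":-1},{"tx":0,"ty":0,"tz":-0.002,"yaw":0,"gripper":-1},{"tx":0,"ty":0,"tz":-0.002,"yaw":0,"gripper":-1}]' 120; python3 -c "$P"
```

```text
time: 10.0
tcp_pos: [567.8, 41.7, 152.1]
tool_rot: [-2.435, -1.985, 0.0]
force: [-0.4, -0.7, -5.1]
gripper_width: 58.4
grasp_force: 129.4
[ 0.46801431 -0.10330911  0.02083475]
time: 10.3
tcp_pos: [567.8, 41.7, 150.1]
tool_rot: [-2.435, -1.985, 0.0]
force: [-0.2, 0.0, -5.6]
gripper_width: 58.9
grasp_force: 129.5
[ 0.41617605 -0.02043351  0.02837271]
```

```bash
P='from workcell import sensors;print(sensors.get_obs()["wrist_torque"])'
python3 -m pendant '[{"tx":0,"ty":0,"tz":-0.001,"yaw":0,"gripper":-1},{"tx":0,"ty":0,"tz":-0.002,"yaw":0,"gripper":-1},{"tx":0,"ty":0,"tz":-0.002,"yaw":0,"gripper":-1}]' 120; python3 -c "$P"
python3 -m pendant '[{"tx":0,"ty":0,"tz":-0.001,"yaw":0,"gripper":-1},{"tx":0,"ty":0,"tz":-0.0015,"yaw":0,"gripper":-1},{"tx":0,"ty":0,"tz":-0.0015,"yaw":0,"gripper":-1}]' 120; python3 -c "$P"
```

```text
time: 10.6
tcp_pos: [568.0, 41.9, 148.5]
tool_rot: [2.434, 1.985, 0.0]
force: [-0.5, 0.7, -0.5]
gripper_width: 58.4
grasp_force: 129.9
[-0.0240909  -0.02900913 -0.11238744]
time: 10.9
tcp_pos: [568.1, 42.1, 147.1]
tool_rot: [2.434, 1.985, 0.001]
force: [-0.7, 3.7, 4.2]
gripper_width: 58.7
grasp_force: 130.2
[-0.26888055  0.08890014 -0.22808514]
```

```bash
P='from workcell import sensors;print(sensors.get_obs()["wrist_torque"])'
python3 -m pendant '[{"tx":0,"ty":0,"tz":0,"yaw":0,"gripper":-1},{"tx":0,"ty":0,"tz":0,"yaw":0,"gripper":-1},{"tx":0,"ty":0,"tz":0,"yaw":0,"gripper":-1}]' 20; python3 -c "$P"
python3 -m pendant '[{"tx":0,"ty":-0.001,"tz":0.004,"yaw":0,"gripper":-1},{"tx":-0.001,"ty":-0.003,"tz":0.008,"yaw":0,"gripper":-1},{"tx":-0.001,"ty":-0.004,"tz":0.012,"yaw":0,"gripper":-1},{"tx":-0.001,"ty":-0.006,"tz":0.016,"yaw":0,"gripper":-1},{"tx":-0.002,"ty":-0.008,"tz":0.02,"yaw":0,"gripper":-1},{"tx":-0.002,"ty":-0.009,"tz":0.023,"yaw":0,"gripper":-1},{"tx":-0.002,"ty":-0.011,"tz":0.026,"yaw":0,"gripper":-1},{"tx":-0.0025,"ty":-0.012,"tz":0.03,"yaw":0,"gripper":-1}]' 20; python3 -c "$P"
python3 - <<'E'
from cam import *
c=shot('scene','s5')
a=cv2.imread('pics/s5.png')[110:240,205:375]
cv2.imwrite('pics/s5c.png',cv2.convertScaleAbs(cv2.resize(a,None,fx=4,fy=4,interpolation=2),alpha=1.8))
E
```

```text
time: 11.2
tcp_pos: [568.1, 41.9, 147.0]
tool_rot: [2.434, 1.985, 0.001]
force: [0.1, 3.4, 5.5]
gripper_width: 58.5
grasp_force: 130.1
[-0.27303892 -0.04897678 -0.09466042]
time: 12.0
tcp_pos: [565.2, 29.4, 176.9]
tool_rot: [-2.435, -1.985, 0.001]
force: [1.1, -0.3, -4.7]
gripper_width: 58.6
grasp_force: 129.4
[ 0.46991903 -0.05388853 -0.03262139]
```

View pics/s5c.png

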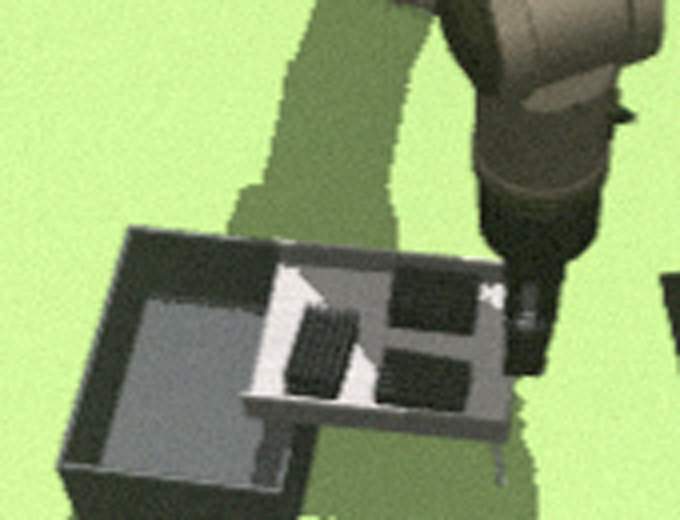

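```bash
P='from workcell import sensors;print(sensors.get_obs()["wrist_torque"])'
python3 -m pendant '[{"tx":0.001,"ty":0.003,"tz":-0.006,"yaw":0,"gripper":-1},{"tx":0.001,"ty":0.006,"tz":-0.014,"yaw":0,"gripper":-1},{"tx":0.002,"ty":0.009,"tz":-0.021,"yaw":0,"gripper":-1},{"tx":0.0025,"ty":0.012,"tz":-0.026,"yaw":0,"gripper":-1},{"tx":0.0025,"ty":0.012,"tz":-0.028,"yaw":0,"gripper":-1},{"tx":0.0025,"ty":0.012,"tz":-0.0285,"yaw":0,"gripper":-1},{"tx":0.0025,"ty":0.012,"tz":-0.0285,"yaw":0,"gripper":-1}]' 20; python3 -c "$P"
python3 -m pendant '[{"tx":0,"ty":0,"tz":0,"yaw":0,"gripper":0.3},{"tx":0,"ty":0,"tz":0,"yaw":0,"gripper":0.3}]' 20; python3 -c "$P"
```

```text
time: 12.75
tcp_pos: [568.0, 42.0, 148.5]
tool_rot: [2.434, 1.985, 0.001]
force: [-0.6, 1.9, -1.1]
gripper_width: 58.6
grasp_force: 130.2
[ 0.06357226  0.04777768 -0.07983805]
time: 12.95
tcp_pos: [568.1, 41.6, 148.6]
tool_rot: [2.435, 1.985, 0.001]
force: [-0.3, 2.2, 0.6]
gripper_width: 58.7
grasp_force: 130.0
[ 0.01847814 -0.08010002 -0.02783591]
```

```bash
P='from workcell import sensors;print(sensors.get_obs()["wrist_torque"])'
python3 -m pendant '[{"tx":0,"ty":0,"tz":0,"yaw":0,"gripper":0.34}]' 20|tail -2
python3 -m pendant '[{"tx":0,"ty":0,"tz":0,"yaw":0,"gripper":0.36}]' 20|tail -2
python3 -m pendant '[{"tx":0,"ty":0,"tz":0,"yaw":0,"gripper":0.37}]' 20|tail -2;python3 -c "$P"
```

```text
gripper_width: 58.6
grasp_force: 129.9
gripper_width: 58.6
grasp_force: 129.9
gripper_width: 58.5
grasp_force: 102.7
[-0.02159438 -0.23587898  0.0225356 ]
```

```bash
P='from workcell import sensors;print(sensors.get_obs()["wrist_torque"])'
python3 -m pendant '[{"tx":0,"ty":0,"tz":0,"yaw":0,"gripper":0.37}]' 20|tail -2
python3 -m pendant '[{"tx":0,"ty":0,"tz":0,"yaw":0,"gripper":0.372}]' 20|tail -2
python3 -m pendant '[{"tx":0,"ty":0,"tz":0,"yaw":0,"gripper":0.374}]' 20|tail -2;python3 -c "$P"
```

```text
gripper_width: 59.1
grasp_force: 102.8
gripper_width: 58.8
grasp_force: 96.9
gripper_width: 59.0
grasp_force: 91.1
[-0.06175949 -0.39348363  0.17441425]
```

```bash
P='from workcell import sensors;print(sensors.get_obs()["wrist_torque"])'
python3 -m pendant '[{"tx":0,"ty":0,"tz":0,"yaw":0,"gripper":0.38},{"tx":0,"ty":0,"tz":0,"yaw":0,"gripper":0.385}]' 20|tail -2
python3 -m pendant '[{"tx":0,"ty":0,"tz":0,"yaw":0,"gripper":0.39},{"tx":0,"ty":0,"tz":0,"yaw":0,"gripper":0.39}]' 20;python3 -c "$P"
python3 -m pendant '[{"tx":0,"ty":-0.001,"tz":0.002,"yaw":0,"gripper":0.394},{"tx":0,"ty":-0.002,"tz":0.004,"yaw":0,"gripper":0.394},{"tx":0,"ty":-0.003,"tz":0.007,"yaw":0,"gripper":0.394},{"tx":-0.001,"ty":-0.004,"tz":0.01,"yaw":0,"gripper":0.394}]' 20;python3 -c "$P"
```

```text
gripper_width: 59.3
grasp_force: 59.2
time: 13.95
tcp_pos: [568.0, 41.6, 148.3]
tool_rot: [2.435, 1.985, 0.0]
force: [1.6, -0.1, -1.3]
gripper_width: 59.7
grasp_force: 44.9
[-0.16876466 -0.52710551  0.24377877]
time: 14.35
tcp_pos: [566.6, 37.4, 158.3]
tool_rot: [-2.435, -1.984, 0.001]
force: [0.0, -1.0, -2.7]
gripper_width: 60.2
grasp_force: 32.8
[ 0.31762649 -0.19349244  0.04622877]
```

```bash
P='from workcell import sensors;print(sensors.get_obs()["wrist_torque"])'
python3 -m pendant '[{"tx":0,"ty":-0.002,"tz":0.006,"yaw":0,"gripper":0.398},{"tx":-0.001,"ty":-0.005,"tz":0.012,"yaw":0,"gripper":0.399},{"tx":-0.001,"ty":-0.008,"tz":0.018,"yaw":0,"gripper":0.399},{"tx":-0.002,"ty":-0.011,"tz":0.024,"yaw":0,"gripper":0.399},{"tx":-0.003,"ty":-0.015,"tz":0.03,"yaw":0,"gripper":0.399},{"tx":-0.004,"ty":-0.018,"tz":0.036,"yaw":0,"gripper":0.399},{"tx":-0.005,"ty":-0.022,"tz":0.042,"yaw":0,"gripper":0.399},{"tx":-0.005,"ty":-0.025,"tz":0.047,"yaw":0,"gripper":0.399}]' 20; python3 -c "$P"
python3 - <<'E'
from cam import *
c=shot('scene','s6')
a=cv2.imread('pics/s6.png')[110:240,205:375]
cv2.imwrite('pics/s6c.png',cv2.convertScaleAbs(cv2.resize(a,None,fx=4,fy=4,interpolation=2),alpha=1.8))
E
```

```text
time: 15.15
tcp_pos: [561.6, 12.1, 205.8]
tool_rot: [2.435, 1.985, -0.0]
force: [0.1, 0.1, -4.6]
gripper_width: 59.7
grasp_force: 18.0
[ 0.10049476 -0.01576446 -0.00476219]
```

View pics/s6c.png

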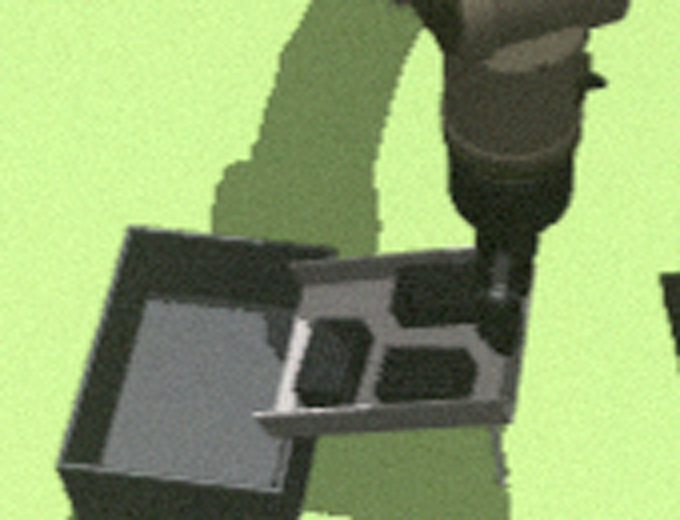

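```bash
cat > floor.py <<'E'
from cam import *
import sys
def floor(C,th,G=(570,44.3,147),piv=12):
    """coarse brightness map of the tray floor (rows: tray x from lip to back, cols: tray y + to -) at tilt th deg"""
    b=np.radians(-11.7); o=np.array([518.9,-202.3]); ex=np.array([np.cos(b),np.sin(b)]); ey=np.array([-ex[1],ex[0]])
    t=np.radians(th); g=cv2.cvtColor(np.ascontiguousarray(C['color']),cv2.COLOR_RGB2GRAY)
    for X in range(80,-90,-12):
        a=X-(90-piv); h=4; n=a*np.cos(t)+h*np.sin(t); z=90-a*np.sin(t)+h*np.cos(t)
        row=[]
        for Y in range(54,-60,-12):
            q=o+ex*Y+ey*(75-n); u,v=proj(C,[*q,z]); row.append(g[int(round(v)),int(round(u))])
        print(X,' '.join('%3d'%r for r in row))
E
python3 -c "
from floor import *
floor(load('s6'),20)"
python3 -m pendant '[{"tx":-0.0005,"ty":-0.003,"tz":0.004,"yaw":0,"gripper":0.399},{"tx":-0.001,"ty":-0.006,"tz":0.008,"yaw":0,"gripper":0.399},{"tx":-0.002,"ty":-0.009,"tz":0.011,"yaw":0,"gripper":0.399},{"tx":-0.0025,"ty":-0.0125,"tz":0.0145,"yaw":0,"gripper":0.399},{"tx":-0.003,"ty":-0.016,"tz":0.018,"yaw":0,"gripper":0.399},{"tx":-0.004,"ty":-0.0195,"tz":0.0215,"yaw":0,"gripper":0.399},{"tx":-0.005,"ty":-0.023,"tz":0.025,"yaw":0,"gripper":0.399},{"tx":-0.0055,"ty":-0.0265,"tz":0.028,"yaw":0,"gripper":0.399}]' 20
python3 -m pendant '[{"tx":0,"ty":0,"tz":0,"yaw":0,"gripper":0.399},{"tx":0,"ty":0,"tz":0,"yaw":0,"gripper":0.399},{"tx":0,"ty":0,"tz":0,"yaw":0,"gripper":0.399}]' 20
python3 -c "
from floor import *
print(sensors.get_obs()['wrist_torque']); c=shot('scene','s7'); floor(c,32)"
```

```text
80  39 109  90  36  50  54 102  63  63  64
68  41  35  20  36  32  31  30  31  68  66
56  38  15  23  30  33  36  24  29  67  63
44  41  44  23  31  32  30  30  45  64  65
32  40  70  43  21  17  20  24  64  67  67
20  38  62  46  60  67  60  68  61  53  56
8  40  26  26  24  26  65  62  21  18  25
-4  42  36  23  20  20  63  59  22  27  25
-16  38  23  24  26  24  66  31  21  23  23
-28  42  20  23  24  22  65  43  23  25  27
-40  43  28  31  27  25  66  24  20  29  27
-52  40  23  25  23  66  64  22  22  32  13
-64  44  63  62  65  53  16  17  23  71  38
-76  39  57  56  63  22  19  19  22  25  18
-88  71  52  68  42  60  81  68  90  57  72
time: 16.0
tcp_pos: [556.2, -14.2, 233.6]
tool_rot: [2.435, 1.985, -0.0]
force: [1.0, -0.1, -3.7]
gripper_width: 59.6
grasp_force: 18.1
time: 16.3
tcp_pos: [556.4, -14.0, 233.3]
tool_rot: [2.435, 1.985, -0.0]
force: [-0.1, -1.6, -1.9]
gripper_width: 59.7
grasp_force: 18.3
[-0.47646834  0.09676055 -0.04223174]
80  41  83  74  82  90  62  57  61  60  50
68  39 105 108  87  57  63  63  62  61  61
56  40  86  61  61  60  64  63  61  65  65
44  42  55  61  65  63  62  60  66  60  62
32  40  55  62  64  60  59  63  66  61  59
20  37  62  60  64  63  61  62  62  62  61
8  38  62  63  61  63  60  61  60  62  62
-4  40  59  61  60  58  64  59  65  65  61
-16  37  62  59  59  64  64  59  63  62 109
-28  40  62  61  61  64  58  60  37  24  21
-40  38  62  57  61  61  55  18  13  28  76
-52  38  62  64  62  62  20  21  15  22  23
-64  38  61  61  61  19  21  28  20  23  20
-76  52  48  49  50  18  25  27  18  41  48
-88  66  48  50  84  63  81  81  82  86  78
```

```bash
python3 -m pendant '[{"tx":0,"ty":0,"tz":0,"yaw":0,"gripper":0.399},{"tx":0,"ty":0,"tz":0,"yaw":0,"gripper":0.399}]' 20
python3 - <<'E'
from floor import *
print(sensors.get_obs()['wrist_torque'])
c=shot('scene','s8'); floor(c,32)
a=cv2.imread('pics/s8.png')[110:240,205:375]
cv2.imwrite('pics/s8c.png',cv2.convertScaleAbs(cv2.resize(a,None,fx=4,fy=4,interpolation=2),alpha=2.2))
E
```

```text
time: 16.55
tcp_pos: [556.4, -13.8, 233.3]
tool_rot: [2.435, 1.985, -0.0]
force: [-0.6, -2.3, -2.1]
gripper_width: 59.7
grasp_force: 18.3
[-0.46388138  0.05817845 -0.0802501 ]
80  37  85 107 109  92  60  61  61  60  61
68  43 104 109  86  58  61  59  64  59  61
56  42  85  61  62  60  61  63  62  61  60
44  39  56  57  63  61  63  62  61  62  60
32  36  61  57  62  62  61  64  61  63  60
20  37  60  64  63  62  60  59  64  63  62
8  39  61  57  61  60  60  58  63  66  60
-4  40  58  61  61  61  63  60  67  66  62
-16  40  60  60  63  59  61  60  64  60 107
-28  37  63  63  62  63  62  58  41  25  27
-40  40  63  63  58  60  60  19  20  23  69
-52  35  60  59  62  60  20  16  18  21  27
-64  41  62  62  62  20  20  21  16  22  21
-76  52  50  52  50  22  21  30  18  25  45
-88  69  46  48  87  66  83  79  78  90  76
```

View pics/s8c.png

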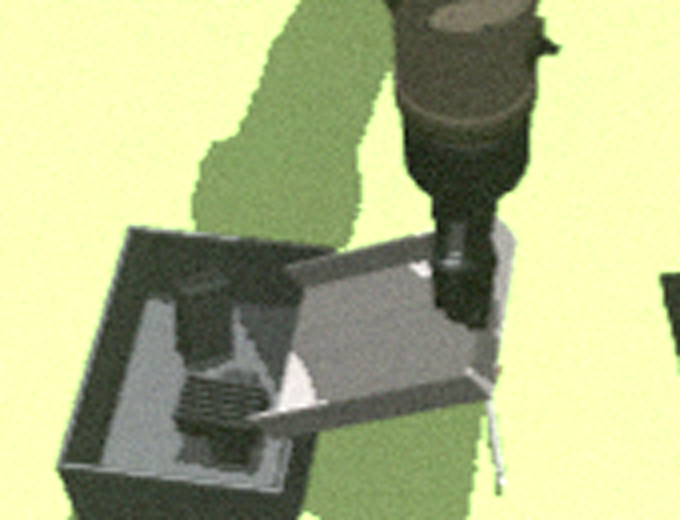

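```bash
python3 -m pendant '[{"tx":0,"ty":0,"tz":-0.002,"yaw":0,"gripper":0.399},{"tx":0,"ty":0,"tz":-0.004,"yaw":0,"gripper":0.399},{"tx":0,"ty":0,"tz":-0.004,"yaw":0,"gripper":0.399},{"tx":0,"ty":0,"tz":-0.004,"yaw":0,"gripper":0.399},{"tx":0,"ty":0,"tz":-0.004,"yaw":0,"gripper":0.399}]' 20
python3 - <<'E'
from floor import *
print(sensors.get_obs()['wrist_torque'])
c=load('s8'); g=cv2.cvtColor(np.ascontiguousarray(c['color']),cv2.COLOR_RGB2GRAY)
b=np.radians(-11.7); R=np.array([[np.cos(b),-np.sin(b)],[np.sin(b),np.cos(b)]])
for Y in range(70,-76,-12):
    print(Y,' '.join('%3d'%g[tuple(np.round(proj(c,[*(R@[X,Y]+[518.9,-202.3]),20])).astype(int)[::-1])] for X in range(-90,96,12)))
E
```

```text
time: 17.1
tcp_pos: [556.4, -13.7, 229.2]
tool_rot: [-2.435, -1.985, -0.0]
force: [0.9, -0.8, -2.8]
gripper_width: 59.9
grasp_force: 18.1
[-0.17167368 -0.15191324  0.02281209]
70  65  61  59  59  57  61  88 106  39  41  29  23  25  25  29  25
58  60  61  59  63  83 109 108 108  52  38  48  47  56  52  27  24
46  54  51  51  40  85  80  71  79  66  36  65  65  66  66  28  28
34  30  39  35  35  36  39  60  26  23  34  22  31  29  60  29  28
22  25  37  36  37  55  60  45  26  32  34  23  24  39  66  26  28
10  24  38  39  59  62  64  46  27  30  33  24  27  34  60  26  27
-2  31  54  56  32  29  62  50  30  30  37  21  38  43  58  28  27
-14  31  27  30  26  28  38  51  28  33  35  25  42  35  62  29  28
-26  32  31  28  27  32  32  49  39  28  29  56  67  67  59  29  33
-38  33  27  28  26  21  64  63  64  62  68  67  68  70  66  27  29
-50  28  49  53  65  64  64  65  64  63  64  63  65  65  63  31  29
-62  33  67  68  64  64  66  69  66  65  65  67  63  66  64  32  28
-74  27  44  49  45  42  40  41  38  40  40  58  59  59  50  29  29
```

```bash
P='from workcell import sensors;print(sensors.get_obs()["wrist_torque"])'
python3 -m pendant '[{"tx":0.001,"ty":0.004,"tz":-0.003,"yaw":0,"gripper":0.399},{"tx":0.002,"ty":0.011,"tz":-0.009,"yaw":0,"gripper":0.399},{"tx":0.0035,"ty":0.0185,"tz":-0.016,"yaw":0,"gripper":0.399},{"tx":0.005,"ty":0.026,"tz":-0.0235,"yaw":0,"gripper":0.399},{"tx":0.006,"ty":0.031,"tz":-0.03,"yaw":0,"gripper":0.399},{"tx":0.007,"ty":0.0355,"tz":-0.037,"yaw":0,"gripper":0.399},{"tx":0.008,"ty":0.0395,"tz":-0.044,"yaw":0,"gripper":0.399},{"tx":0.009,"ty":0.043,"tz":-0.051,"yaw":0,"gripper":0.399}]' 20;python3 -c "$P"
python3 -m pendant '[{"tx":0.001,"ty":0.003,"tz":-0.006,"yaw":0,"gripper":0.399},{"tx":0.001,"ty":0.006,"tz":-0.012,"yaw":0,"gripper":0.399},{"tx":0.002,"ty":0.0085,"tz":-0.018,"yaw":0,"gripper":0.399},{"tx":0.0025,"ty":0.0105,"tz":-0.024,"yaw":0,"gripper":0.399},{"tx":0.0025,"ty":0.0125,"tz":-0.029,"yaw":0,"gripper":0.399},{"tx":0.0025,"ty":0.0125,"tz":-0.03,"yaw":0,"gripper":0.399},{"tx":0.0025,"ty":0.0125,"tz":-0.03,"yaw":0,"gripper":0.399}]' 20;python3 -c "$P"
python3 -m pendant '[{"tx":0,"ty":0,"tz":0,"yaw":0,"gripper":0.3},{"tx":0,"ty":0,"tz":0,"yaw":0,"gripper":0},{"tx":0,"ty":0,"tz":0,"yaw":0,"gripper":-1},{"tx":0,"ty":0,"tz":0,"yaw":0,"gripper":-1}]' 120;python3 -c "$P
from cam import *
shot('scene','s9')"
```

```text
time: 17.9
tcp_pos: [565.5, 29.9, 177.7]
tool_rot: [-2.434, -1.986, -0.0]
force: [-0.2, 1.0, 1.1]
gripper_width: 59.4
grasp_force: 18.4
[ 0.00076695  0.05503844 -0.00111284]
time: 18.6
tcp_pos: [567.8, 41.7, 148.1]
tool_rot: [-2.435, -1.985, 0.0]
force: [0.1, 1.3, -0.6]
gripper_width: 59.8
grasp_force: 18.1
[ 0.22402788 -0.03403862  0.01118458]
time: 19.0
tcp_pos: [567.8, 41.5, 148.4]
tool_rot: [2.435, 1.985, -0.0]
force: [0.5, 1.0, -0.6]
gripper_width: 58.8
grasp_force: 128.1
[ 0.13602508 -0.02662786 -0.03805779]
```

```bash
python3 -m pendant '[{"tx":0,"ty":0,"tz":0.005,"yaw":0,"gripper":-1},{"tx":0,"ty":0,"tz":0.015,"yaw":0,"gripper":-1},{"tx":0,"ty":0.004,"tz":0.027,"yaw":0,"gripper":-1},{"tx":-0.001,"ty":0.012,"tz":0.035,"yaw":2,"gripper":-1},{"tx":-0.004,"ty":0.022,"tz":0.037,"yaw":5,"gripper":-1},{"tx":-0.009,"ty":0.033,"tz":0.037,"yaw":10,"gripper":-1},{"tx":-0.015,"ty":0.044,"tz":0.037,"yaw":15,"gripper":-1},{"tx":-0.021,"ty":0.055,"tz":0.037,"yaw":20,"gripper":-1}]' 120
python3 -m pendant '[{"tx":-0.007,"ty":0.011,"tz":0,"yaw":5.5,"gripper":-1},{"tx":-0.014,"ty":0.022,"tz":0,"yaw":11,"gripper":-1},{"tx":-0.022,"ty":0.033,"tz":0,"yaw":16.5,"gripper":-1},{"tx":-0.03,"ty":0.044,"tz":0,"yaw":22,"gripper":-1},{"tx":-0.038,"ty":0.055,"tz":0,"yaw":27.5,"gripper":-1},{"tx":-0.046,"ty":0.066,"tz":0,"yaw":33,"gripper":-1},{"tx":-0.054,"ty":0.077,"tz":0,"yaw":38.5,"gripper":-1},{"tx":-0.062,"ty":0.087,"tz":0,"yaw":44,"gripper":-1}]' 120
python3 -m pendant '[{"tx":-0.008,"ty":0.01,"tz":0,"yaw":5.5,"gripper":-1},{"tx":-0.016,"ty":0.02,"tz":0,"yaw":11,"gripper":-1},{"tx":-0.024,"ty":0.029,"tz":0,"yaw":16.5,"gripper":-1},{"tx":-0.033,"ty":0.037,"tz":0,"yaw":22,"gripper":-1},{"tx":-0.042,"ty":0.044,"tz":0,"yaw":27.5,"gripper":-1},{"tx":-0.05,"ty":0.05,"tz":0,"yaw":33,"gripper":-1},{"tx":-0.056,"ty":0.0535,"tz":0,"yaw":38,"gripper":-1},{"tx":-0.059,"ty":0.0545,"tz":0,"yaw":40.5,"gripper":-1}]' 120
python3 -m pendant '[{"tx":0,"ty":0,"tz":-0.005,"yaw":0,"gripper":-1},{"tx":0,"ty":0,"tz":-0.015,"yaw":0,"gripper":-1},{"tx":0,"ty":0,"tz":-0.03,"yaw":0,"gripper":-1},{"tx":0,"ty":0,"tz":-0.045,"yaw":0,"gripper":-1},{"tx":0,"ty":0,"tz":-0.06,"yaw":0,"gripper":-1},{"tx":0,"ty":0,"tz":-0.07,"yaw":0,"gripper":-1},{"tx":0,"ty":0,"tz":-0.075,"yaw":0,"gripper":-1},{"tx":0,"ty":0,"tz":-0.075,"yaw":0,"gripper":-1}]' 120
python3 -c "
from cam import *
print(sensors.get_obs()['wrist_torque']); shot('scene','s10')"
```

```text
time: 19.85
tcp_pos: [546.2, 98.1, 185.4]
tool_rot: [-2.045, -2.385, -0.0]
force: [0.2, -1.0, -3.5]
gripper_width: 58.4
grasp_force: 128.6
time: 20.65
tcp_pos: [483.9, 185.0, 185.5]
tool_rot: [1.002, 2.978, 0.0]
force: [0.9, -0.7, -3.0]
gripper_width: 58.4
grasp_force: 128.6
time: 21.45
tcp_pos: [424.8, 239.1, 185.4]
tool_rot: [0.089, -3.14, -0.0]
force: [0.6, -0.2, -3.3]
gripper_width: 58.5
grasp_force: 128.7
time: 22.25
tcp_pos: [425.6, 238.1, 109.6]
tool_rot: [0.079, -3.14, 0.001]
force: [0.1, -0.7, -3.2]
gripper_width: 58.4
grasp_force: 128.8
[-0.00990462  0.25689014 -0.00505492]
```

```bash
P='from workcell import sensors;o=sensors.get_obs();print(o["wrist_torque"][:2])'
python3 -m pendant '[{"tx":0,"ty":0,"tz":-0.006,"yaw":0,"gripper":-1},{"tx":0,"ty":0,"tz":-0.014,"yaw":0,"gripper":-1},{"tx":0,"ty":0,"tz":-0.022,"yaw":0,"gripper":-1},{"tx":0,"ty":0,"tz":-0.029,"yaw":0,"gripper":-1},{"tx":0,"ty":0,"tz":-0.034,"yaw":0,"gripper":-1},{"tx":0,"ty":0,"tz":-0.037,"yaw":0,"gripper":-1},{"tx":0,"ty":0,"tz":-0.037,"yaw":0,"gripper":-1}]' 120; python3 -c "$P"
python3 -m pendant '[{"tx":0,"ty":0,"tz":-0.001,"yaw":0,"gripper":-1},{"tx":0,"ty":0,"tz":-0.003,"yaw":0,"gripper":-1},{"tx":0,"ty":0,"tz":-0.005,"yaw":0,"gripper":-1},{"tx":0,"ty":0,"tz":-0.005,"yaw":0,"gripper":-1}]' 120; python3 -c "$P"
```

```text
time: 23.0
tcp_pos: [425.6, 238.2, 72.8]
tool_rot: [0.079, -3.14, 0.001]
force: [-0.2, -0.8, -2.9]
gripper_width: 58.2
grasp_force: 128.8
[-0.00450088  0.19047104]
time: 23.4
tcp_pos: [425.8, 238.1, 68.1]
tool_rot: [0.079, -3.141, 0.0]
force: [0.5, -0.2, -3.2]
gripper_width: 58.4
grasp_force: 128.8
[0.02472507 0.25334461]
```

```bash
P='from workcell import sensors;o=sensors.get_obs();print(o["wrist_torque"][:2])'
for i in 1; do
python3 -m pendant '[{"tx":0,"ty":0,"tz":-0.001,"yaw":0,"gripper":-1},{"tx":0,"ty":0,"tz":-0.003,"yaw":0,"gripper":-1},{"tx":0,"ty":0,"tz":-0.003,"yaw":0,"gripper":-1}]' 120; python3 -c "$P"; done
python3 -m pendant '[{"tx":0,"ty":0,"tz":-0.001,"yaw":0,"gripper":-1},{"tx":0,"ty":0,"tz":-0.002,"yaw":0,"gripper":-1},{"tx":0,"ty":0,"tz":-0.002,"yaw":0,"gripper":-1}]' 120; python3 -c "$P"
```

```text
time: 23.7
tcp_pos: [425.8, 238.2, 65.1]
tool_rot: [0.079, -3.141, 0.0]
force: [-0.3, -0.3, -3.0]
gripper_width: 58.5
grasp_force: 128.8
[0.04389467 0.24613288]
time: 24.0
tcp_pos: [425.8, 238.2, 64.0]
tool_rot: [-0.079, 3.14, -0.0]
force: [-1.9, -1.8, 11.3]
gripper_width: 58.4
grasp_force: 130.6
[-0.368262   0.7058674]
```

```bash
python3 -m pendant '[{"tx":0,"ty":0,"tz":0.001,"yaw":0,"gripper":0.36},{"tx":0,"ty":0,"tz":0.001,"yaw":0,"gripper":0.37},{"tx":0,"ty":0,"tz":0.001,"yaw":0,"gripper":0.38},{"tx":0,"ty":0,"tz":0.001,"yaw":0,"gripper":0.39},{"tx":0,"ty":0,"tz":0.0005,"yaw":0,"gripper":0.398},{"tx":0,"ty":0,"tz":0,"yaw":0,"gripper":0.402},{"tx":0,"ty":0,"tz":0,"yaw":0,"gripper":0.41},{"tx":0,"ty":0,"tz":0,"yaw":0,"gripper":0.43}]' 20
python3 -m pendant '[{"tx":0,"ty":0,"tz":0,"yaw":0,"gripper":0.5},{"tx":0,"ty":0,"tz":0,"yaw":0,"gripper":0.7},{"tx":0,"ty":0,"tz":0,"yaw":0,"gripper":1},{"tx":0,"ty":0,"tz":0,"yaw":0,"gripper":1},{"tx":0,"ty":0,"tz":0,"yaw":0,"gripper":1}]' 20
python3 -c "
from cam import *
shot('scene','s11')"
```

```text
time: 24.8
tcp_pos: [426.0, 238.4, 63.4]
tool_rot: [-0.079, 3.14, 0.001]
force: [-0.8, -0.6, 0.5]
gripper_width: 60.9
grasp_force: 0.0
time: 25.3
tcp_pos: [425.8, 238.2, 63.3]
tool_rot: [-0.079, 3.141, -0.0]
force: [-0.4, -0.3, -0.1]
gripper_width: 85.5
grasp_force: 0.0
```

Released. Now retreat straight up and measure the tray's placing numerically.

```bash
python3 -m pendant '[{"tx":0,"ty":0,"tz":0.01,"yaw":0,"gripper":1},{"tx":0,"ty":0,"tz":0.025,"yaw":0,"gripper":1},{"tx":0,"ty":0,"tz":0.045,"yaw":0,"gripper":1},{"tx":0,"ty":0,"tz":0.07,"yaw":0,"gripper":1},{"tx":0,"ty":0,"tz":0.1,"yaw":0,"gripper":1},{"tx":0,"ty":0,"tz":0.14,"yaw":0,"gripper":1},{"tx":0,"ty":0,"tz":0.17,"yaw":0,"gripper":1},{"tx":0,"ty":0,"tz":0.17,"yaw":0,"gripper":1}]' 20
python3 - <<'E'
from fit import *
c=shot('scene','s12'); im=np.ascontiguousarray(c['color']); hsv=cv2.cvtColor(im,cv2.COLOR_RGB2HSV)
m=((hsv[...,1]<50)&(hsv[...,2]>75)).astype(np.uint8); m[:, :350]=0; m[:, 470:]=0; m[:165]=0; m[260:]=0
n,l,s,_=cv2.connectedComponentsWithStats(m); k=1+np.argmax(s[1:,4]); print('tray floor blob',s[k])
p=np.argwhere(l==k)[:,::-1]; print('corners', p[(p[:,0]-p[:,1]*1.).argmin()], p[(p.sum(1)*1.).argmax()])
def P(x,y,h,q): t=np.radians(h); return proj(c,[x+q[0]*np.cos(t)-q[1]*np.sin(t),y+q[0]*np.sin(t)+q[1]*np.cos(t),q[2]+3])
for q in((90,-65,0),(90,65,0),(-87,-62,4)): print('expected',q,np.round(P(525.3,246.6,2.9,q),1))
b=np.radians(-11.7); R=np.array([[np.cos(b),-np.sin(b)],[np.sin(b),np.cos(b)]]); g=cv2.cvtColor(im,cv2.COLOR_RGB2GRAY)
for Y in range(70,-76,-14): print(Y,' '.join('%3d'%g[tuple(np.round(proj(c,[*(R@[X,Y]+[518.9,-202.3]),20])).astype(int)[::-1])] for X in range(-90,96,12)))
E
```

```text
time: 26.15
tcp_pos: [426.7, 239.3, 237.3]
tool_rot: [-0.078, 3.135, 0.004]
force: [-0.5, -0.0, 0.2]
gripper_width: 85.5
grasp_force: 0.0
tray floor blob [ 385  181   47   53 1675]
corners [392 233] [431 229]
expected (90, -65, 0) [391.3 233.1]
expected (90, 65, 0) [434.5 228.3]
expected (-87, -62, 4) [381.3 182.9]
70  26  26  24  26  29  28  31  28  28  28  29  29  31  30  25  30
56  37  59  64  60  59  61  63  66  61  59  58  61  57  55  30  24
42  28  61  61  61  64  66  63  66  46  48  48  45  37  65  30  27
28  28  63  63  61  61  60  32  30  35  35  22  23  35  62  24  24
14  28  60  61  59  63  56  46  30  33  36  22  23  34  63  25  24
0  28  62  62  61  64  62  51  28  27  28  25  33  38  59  27  27
-14  31  57  44  35  38  64  42  25  28  35  21  42  38  61  25  26
-28  29  34  37  34  39  38  53  55  52  59  60  63  66  66  25  26
-42  36  37  34  33  27  38  64  62  64  64  65  67  64  60  30  26
-56  37  33  36  23  39  60  64  63  64  65  64  64  64  62  27  32
-70  37  28  40  41  54  62  62  63  65  64  64  63  62  57  26  29
```

```bash
python3 -c "
from workcell import arm;print(arm.hand_in())"
```

```text
the job is handed in; nothing more can be done
None
```

I handed the job in at about 26 s of the 64 s limit. The camera images show all three heat sinks in the grey box and the empty tray flat, within a few mm of the mat's centre. The gripper is open and clear; the hand-in returned no verdict.

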